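Slide the plate into the weld fixture's notch and swing the clamp over it

ROBOT

A 7-joint arm with a two-finger parallel gripper is mounted at the origin on the work surface. World frame = base frame: x ahead of the robot, y to its left, z up, the work surface at z = 0. Lengths are in mm, angles in rad, forces in N, time in s.
With the tool pointing down it reaches from about 400 to 850 mm from the base axis. Payload 4.5 kg.
Tool frame: the origin (TCP) lies midway between the tips of the shut fingers; the grasp point (between the pads) lies 19 mm behind it; z points along the fingers, y is the line along which they close (so a half turn about z gives the same grasp; the last joint's range is limited). The gripper opens to 88 mm and grips with 3 to 60 N. Pads are 18 mm wide; open, the fingers measure 123 mm over their backs; the gripper's body (75 mm by 187 mm) begins 45 mm behind the grasp point.
Start: joints at [-1.169, 0.689, -0.195, 1.565, 0.157, 0.902, -0.215], TCP at [224.709, 583.232, 238.743] pointing down, gripper open.
Joint ranges: [-3.01, 3.01], [-0.46, 2.08], [-1.47, 1.51], [0.13, 2.56], [-1, 4.14], [0.04, 2.09], [-2.66, 2.66]. Speed limits (rad/s): [2.57, 2.57, 3.14, 3.14, 3.14, 3.14, 3.14].

INTERFACE

Orientations are given as a rotation vector (axis times angle).
In Python, from bench import manip gives the robot as it stands. The module is installed in compiled form; this text tells all that it offers.
- The arm moves only by the shell command python3 -m crank 'ROWS' [FORCE]. ROWS is a JSON object of lists of equal length, an entry for each row: "jaw": the opening, from -1 (shut) to 1 (fully open); "xyz": the shift along the tool's x, y, z in cm, a list of three; "delta_rot": the turn, a rotation vector about the tool's x, y, z in rad, a list of three. In form: {"jaw": [jaw, ...], "xyz": [[dx, dy, dz], ...], "delta_rot": [[rx, ry, rz], ...]}. A call has 1 to 5 rows; each row shifts and turns the commanded pose from where the row before left it, along the tool's axes as they then stand; what a row does not reach is not made up. A row lasts 1/12 s, in which the tool goes at most 41.7 mm and 7.16 degrees, less where a joint would pass 70% of its speed; a pose out of reach is approached as far as the arm can. A call with a gripper value outside its range is refused whole. The fingers move at their own pace and stop on an object; FORCE is the grip in N (left out, the last holds). Time passes only in rows, so rows that do not move let the fingers close. It gives the time, the measured TCP pose, the force, the opening and the grip force at its end, in the units of the state.
- manip.state(): the state, without advancing time (a new reading comes with each control period).
- manip.read_camera(name): name is "scene" or "top" or "wrist"; returns (picture, depth): 480x640x3 uint8, red, green, blue; 480x640 float32, mm along the optical axis (not along the pixel's ray), 0 where there is no reading.
- manip.camera_info(name): a dict with "camera_matrix" (3x3 intrinsics, pixels), "rvec" (rotation vector, rad) and "tvec" (3), from world to camera coordinates, as OpenCV has them; the wrist camera has in their place "T_tool_cam" (4x4, takes a point from camera to tool coordinates, whose origin is the TCP and whose axes are the flange's). Camera axes: x right, y down, z forward; pixel columns grow to the right and rows downward; lengths in mm; the calibration is good to about 2 mm. The wrist camera is an equidistant fisheye: a pixel r from the principal point sees the ray r / f radians off the axis. A picture is of the moment at which its call begins: read the wrist's pose just before it. camera_info takes no time and is no camera call.
- manip.finish_job(): hands the job in; it is judged then, once.
The state is a dict: "time_s": time; "joints": joint angles; "qvel": joint speeds; "effort": joint torques, N m; "tcp_pos": TCP position; "tool_rot": TCP orientation; "force": force on the tool from outside, world axes, zero at the start; "wrist_torque": the same for the moment, N m; "finger_gap": finger opening in mm; "gripper_force": force on a finger pad.
Only numpy, scipy, OpenCV 4.12 (cv2) and the standard library are available. Lean on these libraries where they do the work, as an engineer would, in place of code of your own. Each camera call takes 0.05 s, during which the arm holds its last target. There are 200 camera calls.

TASK

Push the bright steel plate along the rails of the welding fixture with the fingertips until it drops flat into the locating notch, then push the orange handle of the red clamp arm round until the arm lies fully across the seated plate against its stop. Slide the plate, do not lift it off the rails, leave the spray can, pipe end and brush where they are, and finish clear of everything.

Things in the scene. Friction and masses are not known exactly. Their poses are not given: they have to be found in the camera images.
- fixture: Dark steel welding fixture fixed to the table; origin on the table top, z up; the plate must be slid along its own +x. Base plate 440 x 200 x 12 mm (x -240 to +200, y -100 to +100). Blue side guides along x, 94 mm apart inside, 8 mm thick, rise to z 38 mm up to x +60 and to z 31 mm beyond. The steel clamp post, 23 mm in diameter, stands at x +85.5, y +70 mm.
- channel (a point): Middle of the open channel between the two aluminium runners, at x -95, y 0, z 12 mm of the fixture (on the channel floor); axes as the fixture's. The runners lie along x, tops at z 26 mm, from x -220 to +30 mm of the fixture; the channel between them is 60 mm wide and runs on through the notch, so fingertips can be lowered into it behind the plate.
- notch_center (a point): Centre of the locating notch, at x +85.5, y 0, z 18 mm of the fixture; axes as the fixture's. Here the runners are cut down by 8 mm to brass floors at z 18 mm, over 111 mm (x +30 to +141 mm of the fixture). Beyond it they are at z 26 mm again, up to x +175, which gives the notch an upright far wall 8 mm high.
- plate_center (a point): Centre (half-way up) of the loose bright steel plate with four dark holes, 105 mm along x (the rails), 90 along y, 12 thick, 0.55 to 0.9 kg; axes as the fixture's. Lies on the runners with 2 mm play each side, centre 32 mm above the table. Its nose dips once half of it is past the notch's edge; when its tail clears the edge it drops flat, centre 24 mm up, within 3 mm of the notch centre.
- clamp (a joint): Angle (rad) of the red clamp arm about its upright post. 0: arm along the fixture's +x (starts at 0 to 0.3); grows clockwise seen from above; 1.57: along -y, across the notch, at its stop. Stays where left; about 1.5 N at the handle moves it. The rubber foot under its end (underside 33 mm above the table) clears the seated plate (top 30 mm) but strikes one that has not dropped.
- clamp_handle (a point): Middle of the upright orange handle at the end of the clamp arm: cylinder 20 mm in diameter, from 50 to 90 mm above the table (this point at 70 mm), 70 mm from the post's axis. The red arm below it is 18 mm wide, 40 to 50 mm above the table.
- can_center (a point): Centre of a loose yellow spray can, 58 mm in diameter, 150 mm high; leave it alone.
- pipe_center (a point): Centre of a loose upright copper pipe end, 60 mm in diameter, 50 mm high; leave it alone.
- brush_center (a point): Centre of a loose wooden-backed brush with brass bristles underneath, 160 x 28 x 24 mm, lying along its own x; leave it alone.
Things that resemble listed ones, but are neither listed nor needed, are in the scene too. There is more than one size of the part that bears plate_center; the job needs the largest.

How it is judged (in metres and radians):
On the way, in this order (a step that is already met when the one before it is completed fails the run):
1. the plate lies flat in the notch (x of plate_center in the frame of fixture between 0.0785 and 0.0925 m and y of plate_center in the frame of fixture between -0.006 and 0.006 m and z of plate_center in the frame of fixture between 0.021 and 0.0265 m and angle between plate_center's own z axis and vertical below 0.04 rad), for 0.2 s.
2. the clamp arm is swung across the seated plate (all of step 1 and value of joint clamp above 1.42 rad), for 0.2 s.
At the end, for the whole second after the job is handed in: The plate lies at rest in the notch: centre within 7 mm of the notch centre along the rails, within 6 mm across, 21 to 26.5 mm above the fixture's underside, level within 0.04 rad; the clamp joint is above 1.42 rad and at rest (all of step 2 and linear speed of plate below 0.01 m/s and velocity of joint clamp between -0.05 and 0.05 rad/s); the robot touches nothing.
It fails at once if the plate is lifted off the rails (z of plate_center in the frame of fixture above 0.05 m).
It fails at once if a bystander (spray can, pipe end, brush) is moved or lifted (distance of any of can_center, pipe_center, brush_center from where it was at the start of the episode above 0.02 m).
It also fails if it takes over 59 s, if anything falls off the work surface, if the arm or the gripper's body presses on something with over 40 N, if the wrist force passes 120 N, or if a joint passes its speed limit or range.

## Working session

There is one attempt and no reset: what is moved stays moved. The work goes in short steps, Python scripts to look and compute and a shell command to move; the robot and the scene stay as the last step left them, time stands still between calls to the robot, and variables do not carry over. Pictures are saved under pics/ and viewed, at most 10 in all, crops included, and the job is handed in when it is done.

```bash
mkdir -p pics; cat > h.py <<'E'
import numpy as np, cv2
from bench import manip
def cloud(name,d):
    ci=manip.camera_info(name);K=np.array(ci["camera_matrix"]);R=cv2.Rodrigues(np.array(ci["rvec"],float))[0];t=np.array(ci["tvec"],float).ravel()
    v,u=np.mgrid[:480,:640]
    p=np.stack([(u-K[0,2])/K[0,0]*d,(v-K[1,2])/K[1,1]*d,d],-1)
    return (p-t)@R
def ray(name,u,v,z):
    ci=manip.camera_info(name);K=np.array(ci["camera_matrix"]);R=cv2.Rodrigues(np.array(ci["rvec"],float))[0];t=np.array(ci["tvec"],float).ravel()
    c=-R.T@t; r=R.T@np.linalg.solve(K,[u,v,1.]); return c+r*(z-c[2])/r[2]
E
python3 - <<'E'
from h import *
s=manip.state();print(s)
for n in("top","scene"):
    p,d=manip.read_camera(n);cv2.imwrite(f"pics/{n}.png",p[:,:,::-1]);np.savez(f"{n}.npz",p=p,d=d)
    ci=manip.camera_info(n);print(n,ci,(d>0).mean())
print(manip.camera_info("wrist"))
E
```

```text
{'time_s': 0.0, 'joints': array([-1.16922032,  0.68994907, -0.19452553,  1.56631725,  0.1573027 ,
        0.90251355, -0.21508669]), 'qvel': array([-8.96424462e-05, -3.04723956e-04,  1.04283155e-03,  8.80027401e-05,
       -8.86442688e-04, -1.55832589e-03, -6.92077252e-06]), 'effort': array([ 3.19955116e-04, -5.27561939e+01, -1.26676854e+00, -1.53434283e+01,
       -5.25989046e-02,  6.53189796e-03,  1.66830378e-04]), 'tcp_pos': array([224.53151937, 582.61013098, 237.93925488]), 'tool_rot': array([-5.74252027e-01, -3.08845871e+00,  2.80138329e-03]), 'force': array([ 0.01438581,  0.39700325, -0.81607989]), 'wrist_torque': array([-0.00206295, -0.03777652, -0.00572786]), 'gripper_force': 0.0, 'finger_gap': 88.06407973195635}
top {'camera_matrix': array([[436.11827109,   0.        , 328.25380991],
       [  0.        , 436.11827109, 241.48070313],
       [  0.        ,   0.        ,   1.        ]]), 'rvec': array([ 2.19778791, -2.16900388,  0.06524815]), 'tvec': array([ -10.97529246,  587.07246719, 1095.71541666])} 0.9960384114583334
scene {'camera_matrix': array([[549.83130685,   0.        , 320.13456327],
       [  0.        , 549.83130685, 231.90970762],
       [  0.        ,   0.        ,   1.        ]]), 'rvec': array([ 1.68913639,  1.96934066, -0.72040271]), 'tvec': array([ 100.85225786, -402.12134923, 1488.45003689])} 0.99595703125
{'camera_matrix': array([[371.64829954,   0.        , 322.65919988],
       [  0.        , 371.64829954, 232.25852555],
       [  0.        ,   0.        ,   1.        ]]), 'T_tool_cam': array([[ 5.57863561e-04, -9.48690871e-01, -3.16204555e-01,
         8.29104523e+01],
       [ 9.99999833e-01,  4.81226340e-04,  3.20452159e-04,
         3.55623589e-01],
       [-1.51844077e-04, -3.16204680e-01,  9.48690981e-01,
        -1.46728858e+02],
       [ 0.00000000e+00,  0.00000000e+00,  0.00000000e+00,
         1.00000000e+00]])}
```

View pics/top.png

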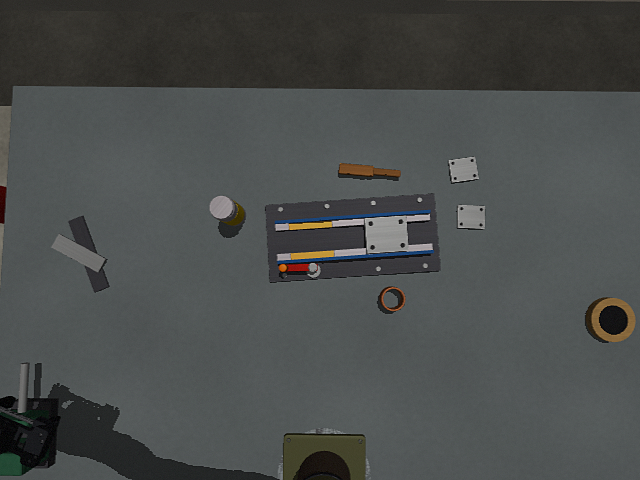

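View pics/scene.png

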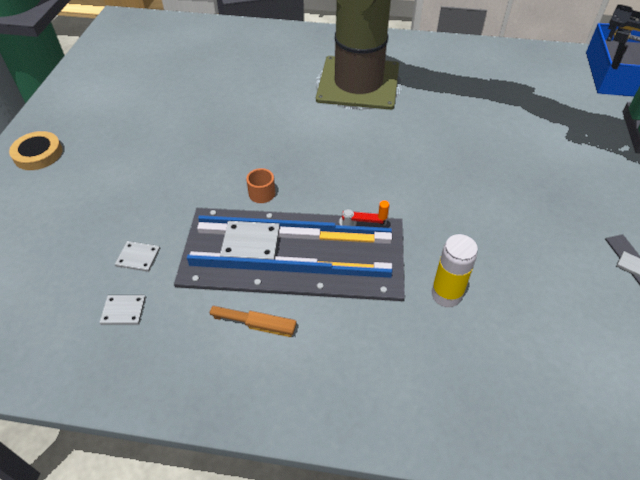

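Top view: the fixture is at centre, with its +x pointing left. The post is at (313,270) and the orange handle at (283,268). The spray can is at (228,210), the pipe at (392,299) and the brush at (369,171). There are three bright plates with four holes: (386,235) on the rails, and (463,169) and (471,217) loose on the table. The one on the rails is clearly the largest (about 105 x 90 mm), so it fits. I'll measure it and confirm in a crop.

```bash
python3 - <<'E'
from h import *
z=np.load("top.npz");p=z["p"];d=z["d"];hsv=cv2.cvtColor(p,cv2.COLOR_RGB2HSV);C=cloud("top",d)
H,S,V=[hsv[...,i].astype(int) for i in range(3)]
box=np.zeros((480,640),bool);box[185:290,255:450]=1
blue=box&(abs(H-107)<8)&(S>150)
print("blue",blue.sum(),"z",np.percentile(C[blue][:,2],[5,50,95]))
def R(m,zz,name):
    m=m.astype(np.uint8);n,l,st,ce=cv2.connectedComponentsWithStats(m)
    for i in np.argsort(-st[1:,4])[:3]+1:
        if st[i,4]<12: continue
        c=cv2.findContours((l==i).astype(np.uint8),0,2)[0][0].reshape(-1,2)
        w=np.array([ray("top",u,v,zz)[:2] for u,v in c],np.float32)
        r=cv2.minAreaRect(w);print(name,st[i],"px",ce[i].round(),"ctr",np.round(r[0],1),"size",np.round(r[1],1),"ang",round(r[2],2),"zmed",C[l==i][:,2].mean().round(1))
R(blue,35,"blue")
gray=box&(V>150)&(S<40);R(cv2.morphologyEx(gray.astype(np.uint8),2,np.ones((15,15),np.uint8)),38,"plate")
fix=box&(((V<75))|(S>100)|(V>150));fix=cv2.morphologyEx(fix.astype(np.uint8),3,np.ones((5,5),np.uint8));R(fix,12,"fixture")
R(box&((H<4)|(H>176))&(S>170)&(V>90),50,"red")
R(box&(abs(H-13)<6)&(S>180)&(np.indices(H.shape)[0]>255),90,"orange")
R(box&(abs(H-22)<4)&(S>90)&(V>120),18,"brass")
for n,u,v in(("post",313,268),("post",314,270)): print(n,C[v,u])
print("tabletop z",C[330,300],"can",C[205,220],"pipe",C[299,404],"hole-ish",C[235,386])
cr=cv2.resize(p[150:300,250:490,::-1],None,fx=3.3,fy=3.3,interpolation=2);cv2.imwrite("pics/crop.png",cr)
E
```

```text
blue 1019 z [27.36677295 36.22145487 40.47818555]
blue [275 210 155  14 510] px [353. 216.] ctr [650.4 -62.6] size [  8.8 391.2] ang 4.79 zmed 35.3
blue [277 250 157  14 492] px [355. 257.] ctr [548.6 -71.1] size [  8.5 393.7] ang 4.72 zmed 34.9
fixture [  265   193   176    90 12908] px [351. 237.] ctr [598.8 -64.7] size [203.7 441.2] ang 4.67 zmed 21.4
fixture [383 286  17   4  49] px [391. 288.] ctr [ 471.9 -165. ] size [ 7.6 40.8] ang 0.79 zmed 30.9
red [287 264  22   7 140] px [298. 267.] ctr [520.7  71.9] size [14.9 52.1] ang 0.77 zmed 50.1
orange [279 264   9   8  63] px [283. 267.] ctr [518.8 103.5] size [16.7 19.2] ang 0.77 zmed 84.9
brass [291 250  43  10 274] px [312. 254.] ctr [553.4  37.9] size [ 16.5 108.3] ang 4.57 zmed 17.6
brass [289 222  43   8 231] px [309. 225.] ctr [628.6  44.3] size [ 14.2 108.9] ang 4.69 zmed 17.8
post [518.73533945  33.26816012  54.13753546]
post [513.8367034   30.61154899  56.8974405 ]
tabletop z [359.53169759  66.50625884  -0.82984178] can [658.43324916 243.21403871 149.66940385] pipe [ 445.78346737 -191.32113511   53.8220808 ] hole-ish [ 604.42191963 -148.83364636   34.84967324]
```

View pics/crop.png

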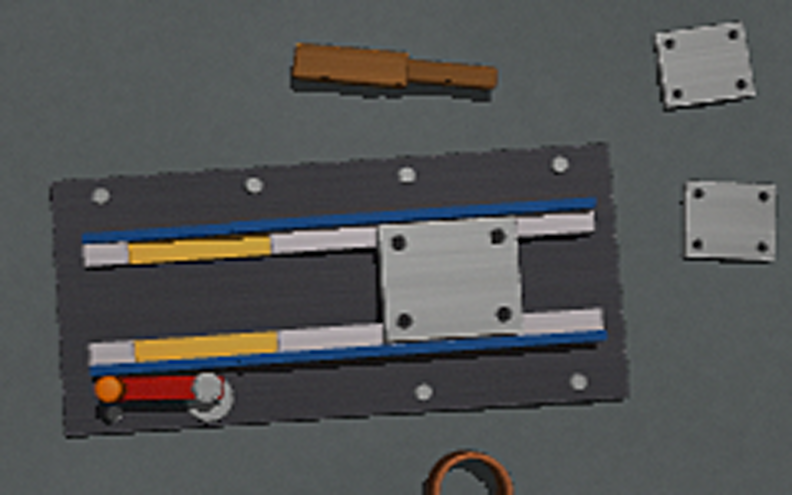

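The crop confirms it: the plate on the rails at crop (450,280) is about 1.5 times the size of the two loose ones at (705,65) and (730,220). The handle is at crop (108,389) and the post at (208,388). Fixture origin is about (597.7,-44.4) with heading +x 94.7°. First I'll turn the tool and shut the jaw.

```bash
cat >> h.py <<'E'
O=np.array([597.7,-44.4]);a=np.deg2rad(4.7);ux=np.array([-np.sin(a),np.cos(a)]);uy=np.array([-np.cos(a),-np.sin(a)])
def fx(p): d=np.asarray(p)[:2]-O; return np.array([d@ux,d@uy])
def wd(x,y): return O+x*ux+y*uy
def go(x,y,z):
    s=manip.state();Rt=cv2.Rodrigues(np.array(s["tool_rot"],float))[0];Rg=np.array([[ux[0],-uy[0],0],[ux[1],-uy[1],0],[0,0,-1]])
    d=np.r_[wd(x,y),z]-s["tcp_pos"]
    print("t",s["time_s"],"fix",fx(s["tcp_pos"]).round(1),"z",s["tcp_pos"][2].round(1),"gap",round(s["finger_gap"],1),"F",s["force"].round(1),
      "\n cm tool",(Rt.T@d/10).round(2),"rot",cv2.Rodrigues(Rt.T@Rg)[0].ravel().round(3),"n",np.linalg.norm(d).round(0))
E
python3 -m crank '{"jaw":[-1,-1,-1,-1,-1],"xyz":[[0,0,0],[0,0,0],[0,0,0],[0,0,0],[0,0,0]],"delta_rot":[[0,0,0.11],[0,0,0.11],[0,0,0.11],[0,0,0.11],[0,0,0.11]]}' 20
python3 -m crank '{"jaw":[-1,-1,-1,-1,-1],"xyz":[[0,0,0],[0,0,0],[0,0,0],[0,0,0],[0,0,0]],"delta_rot":[[0,0,0.11],[0,0,0.11],[0,0,0.11],[0,0,0.11],[0,0,0.13]]}'
python3 -c "
from h import *
go(-188,0,230)"
```

```text
time_s: 0.52
tcp_pos: [224.6, 582.9, 238.3]
tool_rot: [1.399, 2.813, -0.002]
force: [0.6, -0.1, 0.1]
finger_gap: 56.7
gripper_force: 0.0
time_s: 0.93
tcp_pos: [224.5, 582.9, 238.3]
tool_rot: [2.128, 2.311, -0.002]
force: [-0.4, -0.0, 0.4]
finger_gap: 23.6
gripper_force: 0.0
t 0.9333 fix [655.8 320.6] z 238.3 gap 23.6 F [-0.4 -0.   0.4] 
 cm tool [-84.4   32.01   0.88] rot [-0.001  0.001  0.001] n 903.0
```

```bash

python3 -m crank '{"jaw":[-1,-1,-1,-1,-1],"xyz":[[-3.4,1.3,0],[-3.4,1.3,0],[-3.4,1.3,0],[-3.4,1.3,0],[-3.4,1.3,0]],"delta_rot":[[0,0,0],[0,0,0],[0,0,0],[0,0,0],[0,0,0]]}' | head -2
python3 -m crank '{"jaw":[-1,-1,-1,-1,-1],"xyz":[[-3.4,1.3,0],[-3.4,1.3,0],[-3.4,1.3,0],[-3.4,1.3,0],[-3.4,1.3,0]],"delta_rot":[[0,0,0],[0,0,0],[0,0,0],[0,0,0],[0,0,0]]}' | head -2
python3 -c "
from h import *
go(-188,0,230)"
```

```text
time_s: 1.35
tcp_pos: [304.6, 417.8, 238.5]
time_s: 1.77
tcp_pos: [384.3, 254.3, 238.6]
t 1.7667 fix [315.2 188.2] z 238.6 gap 0.9 F [ 0.5 -0.1 -0.4] 
 cm tool [-50.44  18.49   0.86] rot [-0.     0.     0.006] n 537.0
```

```bash

python3 -m crank '{"jaw":[-1,-1,-1,-1,-1],"xyz":[[-3.3,1.2,0],[-3.3,1.2,0],[-3.3,1.2,0],[-3.3,1.2,0],[-3.3,1.2,0]],"delta_rot":[[0,0,0],[0,0,0],[0,0,0],[0,0,0],[0,0,0]]}' | head -2
python3 -m crank '{"jaw":[-1,-1,-1,-1,-1],"xyz":[[-3.3,1.2,0],[-3.3,1.2,0],[-3.3,1.2,0],[-3.3,1.2,0],[-3.3,1.2,0]],"delta_rot":[[0,0,0],[0,0,0],[0,0,0],[0,0,0],[0,0,0]]}' | head -2
python3 -m crank '{"jaw":[-1,-1,-1,-1,-1],"xyz":[[-3.3,1.2,0],[-3.3,1.2,0],[-3.3,1.2,0],[-3.3,1.2,0],[-3.3,1.2,0]],"delta_rot":[[0,0,0],[0,0,0],[0,0,0],[0,0,0],[0,0,0]]}' | head -2
python3 -m crank '{"jaw":[-1,-1],"xyz":[[0,0,0],[0,0,0]],"delta_rot":[[0,0,0],[0,0,0]]}' | head -2
python3 - <<'E'
from h import *
go(-188,0,100)
p,d=manip.read_camera("wrist");cv2.imwrite("pics/w1.png",p[:,:,::-1])
E
```

```text
time_s: 2.18
tcp_pos: [458.6, 95.2, 238.6]
time_s: 2.6
tcp_pos: [532.8, -63.9, 238.4]
time_s: 3.02
tcp_pos: [607.0, -222.9, 238.3]
time_s: 3.18
tcp_pos: [606.5, -223.8, 237.8]
t 3.1833 fix [-179.6    6. ] z 237.8 gap 0.6 F [-0.1  0.7 -0.5] 
 cm tool [-0.84  0.61 13.78] rot [-0.001  0.001  0.002] n 138.0
```

View pics/w1.png

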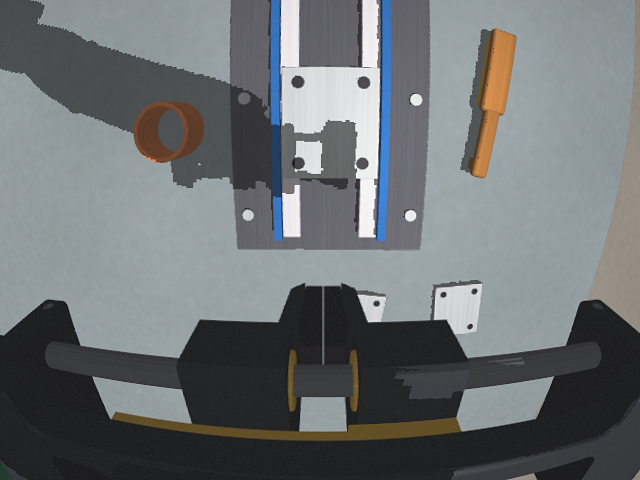

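The wrist view shows the plate ahead, with its tail edge at row 179 and centred on column 331. The channel lies between the runners, whose ends are at row 237. The shut fingers are at (323,290). I'll project these features.

```bash
cat >> h.py <<'E'
def wray(u,v,z):
    ci=manip.camera_info("wrist");K=np.array(ci["camera_matrix"]);T=np.array(ci["T_tool_cam"]);s=manip.state()
    R=cv2.Rodrigues(np.array(s["tool_rot"],float))[0];x=np.array([(u-K[0,2])/K[0,0],(v-K[1,2])/K[1,1]]);r=np.linalg.norm(x)
    dr=np.r_[x/r*np.sin(r),np.cos(r)];dw=R@T[:3,:3]@dr;c=R@T[:3,3]+s["tcp_pos"]
    return fx(c+dw*(z-c[2])/dw[2]).round(1)
E
python3 - <<'E'
from h import *
for n,u,v,z in(("plateNL",282,68,38),("plateNR",381,68,38),("plateTR",381,179,38),("chL tail",300,237,26),("chR tail",359,237,26),("chL far",300,60,26),("chR far",359,60,26),("base L",238,249,12),("base R",420,249,12)): print(n,wray(u,v,z))
go(-188,0,22)
E
```

```text
plateNL [-51.5  44.1]
plateNR [-50.4 -46.4]
plateTR [-155.6  -49.1]
chL tail [-218.6   29.3]
chR tail [-218.2  -31.1]
chL far [-42.5  28.4]
chR far [-41.9 -27.2]
base L [-237.8   98.6]
base R [-236.7 -100.9]
t 3.2333 fix [-177.     5.8] z 237.9 gap 0.6 F [-0.   0.3  0.1] 
 cm tool [-1.12  0.61 21.59] rot [-0.001 -0.001  0.005] n 216.0
```

```bash

python3 -m crank '{"jaw":[-1,-1,-1,-1,-1],"xyz":[[-0.6,0.3,3],[-0.5,0.3,3.5],[0,0,3.5],[0,0,3.5],[0,0,2]],"delta_rot":[[0,0,0],[0,0,0],[0,0,0],[0,0,0],[0,0,0]]}' | head -2
python3 -m crank '{"jaw":[-1,-1],"xyz":[[0,0,0],[0,0,0]],"delta_rot":[[0,0,0],[0,0,0]]}' | head -2
python3 -c "
from h import *
go(-186,0,20)"
```

```text
time_s: 3.65
tcp_pos: [611.5, -228.2, 80.0]
time_s: 3.82
tcp_pos: [613.3, -229.6, 83.2]
t 3.8167 fix [-185.8   -0.4] z 83.2 gap 0.6 F [0.8 0.3 0.2] 
 cm tool [-0.03 -0.02  6.32] rot [-0.002 -0.002  0.008] n 63.0
```

```bash

python3 -m crank '{"jaw":[-1,-1,-1,-1,-1],"xyz":[[0,0,2],[0,0,2],[0,0,1.3],[0,0,1],[0,0,0]],"delta_rot":[[0,0,0],[0,0,0],[0,0,0],[0,0,0],[0,0,-0.005]]}' 
python3 -m crank '{"jaw":[-1,-1,-1,-1,-1],"xyz":[[0.5,0,0],[0.5,0,0],[0.5,0,0],[0.5,0,0],[0.5,0,0]],"delta_rot":[[0,0,0],[0,0,0],[0,0,0],[0,0,0],[0,0,0]]}'
python3 -c "
from h import *
go(24,0,20)"
```

```text
time_s: 4.23
tcp_pos: [613.4, -231.0, 20.0]
tool_rot: [-2.114, -2.322, 0.0]
force: [-0.9, -0.7, -0.4]
finger_gap: 1.0
gripper_force: 0.0
time_s: 4.65
tcp_pos: [612.6, -208.7, 21.8]
tool_rot: [2.114, 2.318, -0.001]
force: [1.1, -5.5, 0.3]
finger_gap: 0.1
gripper_force: 3.0
t 4.65 fix [-164.9   -1.4] z 21.8 gap 0.1 F [ 1.1 -5.5  0.3] 
 cm tool [18.89  0.06  0.11] rot [0.003 0.004 0.01 ] n 189.0
```

```bash

python3 -m crank '{"jaw":[-1,-1,-1,-1,-1],"xyz":[[0.6,0,0],[0.6,0,0],[0.6,0,0],[0.6,0,0],[0.6,0,0]],"delta_rot":[[0,0,0],[0,0,0],[0,0,0],[0,0,0],[0,0,0.005]]}'|sed -n '2p;4p'
python3 -m crank '{"jaw":[-1,-1,-1,-1,-1],"xyz":[[0.6,0,0],[0.6,0,0],[0.6,0,0],[0.6,0,0],[0.6,0,0]],"delta_rot":[[0,0,0],[0,0,0],[0,0,0],[0,0,0],[0,0,0.005]]}'|sed -n '2p;4p'
python3 -m crank '{"jaw":[-1,-1,-1,-1,-1],"xyz":[[0.6,0,0],[0.6,0,0],[0.6,0,0],[0.6,0,0],[0.6,0,0]],"delta_rot":[[0,0,0],[0,0,0],[0,0,0],[0,0,0],[0,0,0]]}'|sed -n '2p;4p'
python3 -m crank '{"jaw":[-1,-1,-1,-1,-1],"xyz":[[0.6,0,0],[0.6,0,0],[0.6,0,0],[0.6,0,0],[0.6,0,0]],"delta_rot":[[0,0,0],[0,0,0],[0,0,0],[0,0,0],[0,0,0]]}'|sed -n '2p;4p'
python3 -c "
from h import *
go(24,0,20)"
```

```text
tcp_pos: [609.4, -180.2, 21.8]
force: [-0.6, -6.9, 0.9]
tcp_pos: [606.8, -150.4, 21.8]
force: [0.3, -6.4, 2.0]
tcp_pos: [604.4, -120.5, 21.8]
force: [-0.5, -7.5, 2.2]
tcp_pos: [601.9, -90.7, 21.8]
force: [1.0, -7.2, 1.8]
t 6.3167 fix [-46.5  -0.4] z 21.8 gap 0.5 F [ 1.  -7.2  1.8] 
 cm tool [ 7.05 -0.05  0.14] rot [ 0.002  0.005 -0.001] n 70.0
```

```bash

python3 -m crank '{"jaw":[-1,-1,-1,-1,-1],"xyz":[[0.5,0,0],[0.5,0,0],[0.5,0,0],[0.5,0,0],[0.5,0,0]],"delta_rot":[[0,0,0],[0,0,0],[0,0,0],[0,0,0],[0,0,0]]}'|sed -n '2p;4p'
python3 -m crank '{"jaw":[-1,-1,-1,-1,-1],"xyz":[[0.5,0,0],[0.5,0,0],[0.5,0,0],[0.5,0,0],[0.4,0,0]],"delta_rot":[[0,0,0],[0,0,0],[0,0,0],[0,0,0],[0,0,0]]}'|sed -n '2p;4p'
python3 - <<'E'
from h import *
go(24,0,20)
p,d=manip.read_camera("wrist");cv2.imwrite("pics/w2.png",p[:,:,::-1])
E
```

```text
tcp_pos: [600.1, -66.4, 22.0]
force: [0.1, -8.8, 5.0]
tcp_pos: [599.0, -44.9, 22.9]
force: [0.5, -7.7, 4.1]
t 7.15 fix [-0.6 -1.3] z 22.9 gap 0.9 F [ 0.5 -7.7  4.1] 
 cm tool [ 2.46 -0.14  0.27] rot [ 0.005  0.008 -0.004] n 25.0
```

View pics/w2.png

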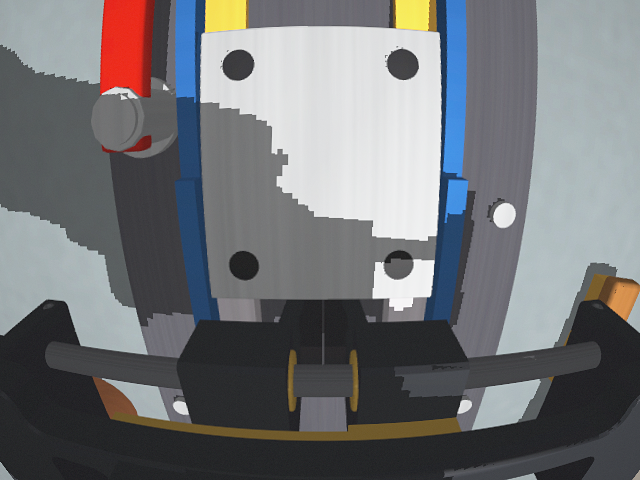

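The view shows the plate square between the guides, with its nose dipping towards the brass (rows 28–298) and the fingers behind its tail. I'll keep going slowly.

```bash

python3 -m crank '{"jaw":[-1,-1,-1,-1,-1],"xyz":[[0.4,0,0],[0.4,0,0],[0.4,0,0],[0.4,0,0],[0.3,0,0]],"delta_rot":[[0,0,0],[0,0,0],[0,0,0],[0,0,0],[0,0,0]]}'|sed -n '2p;4p'
python3 -m crank '{"jaw":[-1,-1,-1,-1],"xyz":[[0.2,0,0],[0.2,0,0],[0.2,0,0],[0,0,0]],"delta_rot":[[0,0,0],[0,0,0],[0,0,0],[0,0,0]]}'|sed -n '2p;4p'
python3 - <<'E'
from h import *
go(24,0,20)
p,d=manip.read_camera("top");C=cloud("top",d);g=wd(85.5,0)
F=np.stack([(C[...,:2]-O)@ux,(C[...,:2]-O)@uy],-1)
for x in(50,70,85,100,120):
    print(x,[np.median(C[...,2][(abs(F[...,0]-x)<7)&(abs(F[...,1]-y)<12)]).round(1) for y in(-25,0)])
E
```

```text
tcp_pos: [595.6, -20.6, 21.1]
force: [0.2, -5.6, 0.2]
tcp_pos: [595.5, -19.8, 21.1]
force: [0.9, -12.6, -0.1]
t 7.95 fix [24.7  0.2] z 21.1 gap 0.4 F [  0.9 -12.6  -0.1] 
 cm tool [-0.07  0.02  0.11] rot [ 0.001  0.008 -0.003] n 1.0
50 [np.float64(397.8), np.float64(447.9)]
70 [np.float64(407.6), np.float64(422.3)]
85 [np.float64(32.5), np.float64(nan)]
100 [np.float64(29.8), np.float64(30.1)]
120 [np.float64(30.0), np.float64(29.3)]
  return _methods._mean(a, axis=axis, dtype=dtype,
  ret = ret.dtype.type(ret / rcount)
```

```bash

python3 -m crank '{"jaw":[-1,-1,-1,-1,-1],"xyz":[[-1,0,0],[-1.5,0,0],[-1,0,-2],[0,0,-3.5],[0,0,-3.5]],"delta_rot":[[0,0,0],[0,0,0],[0,0,0],[0,0,0],[0,0,0]]}'|sed -n '2p;4p'
python3 -m crank '{"jaw":[-1,-1,-1,-1,-1],"xyz":[[-2,0,-3],[-3,0,-2],[-3,0,0],[0,0,0],[0,0,0]],"delta_rot":[[0,0,0],[0,0,0],[0,0,0],[0,0,0],[0,0,0]]}'|sed -n '2p;4p'
python3 - <<'E'
from h import *
p,d=manip.read_camera("wrist");cv2.imwrite("pics/w3.png",p[:,:,::-1])
go(154,110,150)
E
```

```text
tcp_pos: [596.5, -47.5, 110.6]
force: [0.5, 0.2, 0.3]
tcp_pos: [604.2, -129.0, 161.0]
force: [0.0, 0.4, -1.0]
t 8.8833 fix [-82.6   0.3] z 160.4 gap 0.9 F [ 0.9  0.  -0. ] 
 cm tool [ 23.67 -10.94   1.11] rot [-0.001 -0.002  0.001] n 261.0
```

View pics/w3.png

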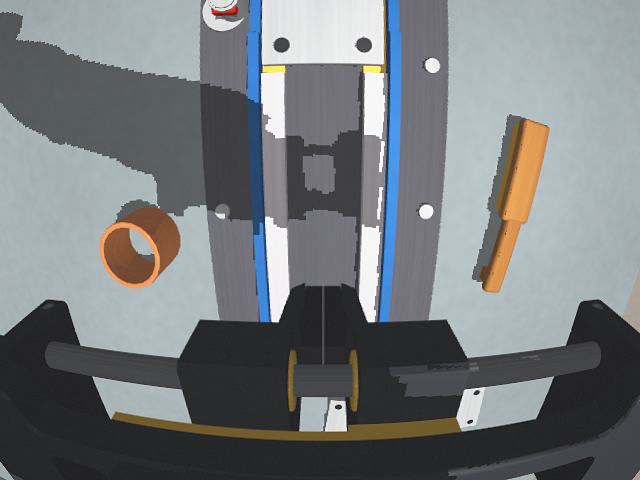

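The plate's tail edge is at row 65 with a brass sliver showing behind it (row 69), so it's in the notch. I'll verify it and the handle from the top camera.

```bash
python3 - <<'E' 2>/dev/null
from h import *
p,d=manip.read_camera("top");C=cloud("top",d)
F=np.stack([(C[...,:2]-O)@ux,(C[...,:2]-O)@uy],-1)
for x in(50,70,85,100,120):
    print(x,[np.median(C[...,2][(abs(F[...,0]-x)<8)&(abs(F[...,1]-y)<10)]).round(1) for y in(-30,0,30)])
hsv=cv2.cvtColor(p,cv2.COLOR_RGB2HSV).astype(int)
m=(abs(hsv[...,0]-13)<6)&(hsv[...,1]>180)&(C[...,2]>75)&(C[...,2]<100)&(abs(F[...,0]-150)<40)&(abs(F[...,1]-60)<40)
v,u=np.nonzero(m);print(m.sum(),u.mean(),v.mean(),fx(ray("top",u.mean(),v.mean(),85)),F[m].mean(0))
m=(abs(F[...,0]-85)<15)&(abs(F[...,1]-70)<15);print("post zmax",np.percentile(C[m][:,2],95))
E
```

```text
50 [np.float64(29.6), np.float64(29.7), np.float64(30.2)]
70 [np.float64(30.0), np.float64(29.3), np.float64(30.1)]
85 [np.float64(29.9), np.float64(29.5), np.float64(29.8)]
100 [np.float64(30.1), np.float64(29.6), np.float64(29.5)]
120 [np.float64(29.6), np.float64(30.1), np.float64(30.4)]
57 282.8421052631579 267.56140350877195 [154.75113833  66.61592739] [154.36062999  66.66815304]
post zmax 55.426095160668126
```

```bash

python3 -m crank '{"jaw":[-1,-1,-1,-1,-1],"xyz":[[0,-2.5,0],[0,-2.5,0],[3,-2.5,0],[3,-2.5,0],[3,-1,0]],"delta_rot":[[0,0,0],[0,0,0],[0,0,0],[0,0,0],[0,0,0]]}'|sed -n '2p;4p'
python3 -m crank '{"jaw":[-1,-1,-1,-1,-1],"xyz":[[3,0,0],[3,0,0],[3,0,0],[3,0,0],[2.5,0,0]],"delta_rot":[[0,0,0],[0,0,0],[0,0,0],[0,0,0],[0,0,0]]}'|sed -n '2p;4p'
python3 -m crank '{"jaw":[-1,-1],"xyz":[[0,0,0],[0,0,0]],"delta_rot":[[0,0,0],[0,0,0]]}'|sed -n '2p;4p'
python3 -c "
from h import *
go(154,110,62)"
```

```text
tcp_pos: [482.5, -45.4, 160.2]
force: [-0.2, 1.6, 0.0]
tcp_pos: [473.7, 101.7, 160.2]
force: [0.3, -0.1, -0.3]
tcp_pos: [474.2, 100.5, 160.2]
force: [-0.4, -1.2, 0.5]
t 9.9333 fix [154.6 111.2] z 160.2 gap 0.4 F [-0.4 -1.2  0.5] 
 cm tool [-0.07  0.14  9.82] rot [-0.001 -0.002  0.008] n 98.0
```

The plate is flat: its top is at 30 mm all over. The handle is at fixture (154.5, 66.6) and the post top is about 56 mm up. I'll lower beside the handle, push it towards fixture -y, then go round behind it and push -x.

```bash

python3 -m crank '{"jaw":[-1,-1,-1,-1,-1],"xyz":[[0,0,2.5],[0,0,2.5],[0,0,2.5],[0,0,2],[0,0,0]],"delta_rot":[[0,0,0],[0,0,0],[0,0,0],[0,0,0],[0,0,-0.006]]}'|sed -n '2p;4p'
python3 -m crank '{"jaw":[-1,-1,-1,-1,-1],"xyz":[[0,0.5,0],[0,0.5,0],[0,0.5,0],[0,0.5,0],[0,0.5,0]],"delta_rot":[[0,0,0],[0,0,0],[0,0,0],[0,0,0],[0,0,0]]}'|sed -n '2p;4p'
python3 -c "
from h import *
go(139,47,64)"
```

```text
tcp_pos: [473.1, 95.9, 62.7]
force: [-0.3, 0.6, 0.6]
tcp_pos: [500.8, 99.3, 66.7]
force: [-1.5, -0.1, 1.7]
t 10.7667 fix [151.2  84.8] z 66.7 gap 0.3 F [-1.5 -0.1  1.7] 
 cm tool [-1.25  3.77  0.27] rot [ 0.    -0.     0.007] n 40.0
```

```bash

python3 -m crank '{"jaw":[-1,-1,-1,-1,-1],"xyz":[[0,0.5,0],[-0.1,0.5,0],[-0.2,0.5,0],[-0.2,0.5,0],[-0.2,0.5,0]],"delta_rot":[[0,0,0],[0,0,0],[0,0,0],[0,0,0],[0,0,0]]}'|sed -n '2p;4p'
python3 -m crank '{"jaw":[-1,-1,-1,-1],"xyz":[[-0.3,0.5,0],[-0.3,0.5,0],[-0.2,0.3,0],[0,0,0]],"delta_rot":[[0,0,0],[0,0,0],[0,0,0],[0,0,0]]}'|sed -n '2p;4p'
python3 - <<'E'
from h import *
p,d=manip.read_camera("wrist");cv2.imwrite("pics/w4.png",p[:,:,::-1])
go(139,47,64)
E
```

```text
tcp_pos: [526.2, 94.5, 65.6]
force: [-1.7, 1.9, 0.1]
tcp_pos: [540.7, 86.6, 65.7]
force: [-0.3, -0.2, 0.2]
t 11.5667 fix [135.5  46.3] z 65.7 gap 0.2 F [ 0.9 -0.1 -0. ] 
 cm tool [ 0.35 -0.07  0.17] rot [0.002 0.001 0.006] n 4.0
```

View pics/w4.png

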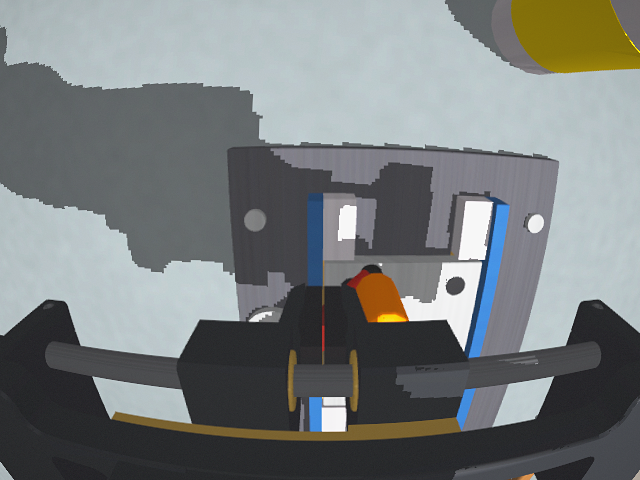

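The handle is at (378,295), just on the -y side of the fingers, with the red arm swung to about 0.8 rad. Now I'll go round to its +x side.

```bash

python3 -m crank '{"jaw":[-1,-1,-1,-1,-1],"xyz":[[0,-0.5,0],[1,0,0],[1.3,0,0],[0.8,1,0],[0,1.5,0]],"delta_rot":[[0,0,0],[0,0,0],[0,0,0],[0,0,0],[0,0,-0.006]]}'|sed -n '2p;4p'
python3 -m crank '{"jaw":[-1,-1,-1,-1],"xyz":[[0,1.2,0],[0,0.6,0],[0,0,0],[0,0,0]],"delta_rot":[[0,0,0],[0,0,0],[0,0,0],[0,0,0]]}'|sed -n '2p;4p'
python3 -c "
from h import *
go(104,8,64)"
```

```text
tcp_pos: [554.7, 124.1, 65.6]
force: [0.6, 0.3, -0.1]
tcp_pos: [573.9, 122.3, 65.6]
force: [-1.0, 0.9, 0.1]
t 12.3167 fix [168.   10.1] z 65.6 gap 0.6 F [-1.   0.9  0.1] 
 cm tool [-6.41  0.12  0.16] rot [-0.001 -0.     0.013] n 64.0
```

```bash

python3 -m crank '{"jaw":[-1,-1,-1,-1,-1],"xyz":[[-0.6,0,0],[-0.6,0,0],[-0.6,0,0],[-0.6,0,0],[-0.6,0,0]],"delta_rot":[[0,0,0],[0,0,0],[0,0,0],[0,0,0],[0,0,0]]}'|sed -n '2p;4p'
python3 -m crank '{"jaw":[-1,-1,-1,-1,-1],"xyz":[[-0.6,0.1,0],[-0.6,0.1,0],[-0.6,0.1,0],[-0.5,0.1,0],[-0.4,0,0]],"delta_rot":[[0,0,0],[0,0,0],[0,0,0],[0,0,0],[0,0,0]]}'|sed -n '2p;4p'
python3 -m crank '{"jaw":[-1,-1,-1,-1],"xyz":[[-0.3,0,0],[-0.3,0,0],[-0.2,0,0],[0,0,0]],"delta_rot":[[0,0,0],[0,0,0],[0,0,0],[0,0,0]]}'|sed -n '2p;4p'
python3 -c "
from h import *
go(104,8,64)"
```

```text
tcp_pos: [580.8, 96.2, 66.6]
force: [1.3, 4.0, 0.5]
tcp_pos: [585.8, 65.2, 66.2]
force: [4.8, 2.9, -0.4]
tcp_pos: [586.5, 58.5, 66.2]
force: [5.1, 4.0, -0.0]
t 13.4833 fix [103.4   2.7] z 66.2 gap 0.4 F [ 5.1  4.  -0. ] 
 cm tool [ 0.06 -0.53  0.22] rot [ 0.004 -0.002  0.013] n 6.0
```

```bash

python3 -m crank '{"jaw":[-1,-1,-1],"xyz":[[-0.2,0,0],[-0.2,0,0],[0,0,0]],"delta_rot":[[0,0,0],[0,0,0],[0,0,0]]}'|sed -n '2p;4p'
python3 -m crank '{"jaw":[-1,-1,-1],"xyz":[[-0.2,0,0],[-0.2,0,0],[0,0,0]],"delta_rot":[[0,0,0],[0,0,0],[0,0,0]]}'|sed -n '2p;4p'
```

```text
tcp_pos: [586.5, 58.3, 66.2]
force: [4.6, 10.7, 0.9]
tcp_pos: [586.5, 58.2, 66.3]
force: [2.9, 16.4, 2.3]
```

Firm against the stop: the force rises with no motion. I'll retreat in +x, lift, and check.

```bash

python3 -m crank '{"jaw":[-1,-1,-1,-1,-1],"xyz":[[0.8,0,0],[1.5,0,0],[2,0,-1],[0,0,-3],[0,0,-3.5]],"delta_rot":[[0,0,0],[0,0,0],[0,0,0],[0,0,0],[0,0,0]]}'|sed -n '2p;4p'
python3 -m crank '{"jaw":[-1,-1,-1,-1,-1],"xyz":[[0,-3,-3],[0,-3.5,-2],[0,-3.5,0],[0,-3.5,0],[0,-3,0]],"delta_rot":[[0,0,0],[0,0,0],[0,0,0],[0,0,0],[0,0,0]]}'|sed -n '2p;4p'
python3 -m crank '{"jaw":[-1,-1,-1],"xyz":[[0,0,0],[0,0,0],[0,0,0]],"delta_rot":[[0,0,0],[0,0,0],[0,0,0]]}'|sed -n '2p;4p'
python3 - <<'E' 2>/dev/null
from h import *
p,d=manip.read_camera("top");C=cloud("top",d);cv2.imwrite("pics/end.png",cv2.resize(p[150:310,190:430,::-1],None,fx=3.3,fy=3.3,interpolation=2))
F=np.stack([(C[...,:2]-O)@ux,(C[...,:2]-O)@uy],-1)
for x in(50,65,110,125):
    print(x,[np.median(C[...,2][(abs(F[...,0]-x)<6)&(abs(F[...,1]-y)<10)]).round(1) for y in(-30,0,30)])
hsv=cv2.cvtColor(p,cv2.COLOR_RGB2HSV).astype(int)
m=(abs(hsv[...,0]-13)<6)&(hsv[...,1]>180)&(C[...,2]>75)&(C[...,2]<100)&(abs(F[...,0]-100)<60)&(abs(F[...,1]-10)<60)
h=F[m].mean(0);print(m.sum(),h,"theta",np.arctan2(70-h[1],h[0]-85.5));print(manip.state()["qvel"].round(3))
E
```

```text
tcp_pos: [577.7, 92.2, 139.1]
force: [0.4, -0.4, 0.6]
tcp_pos: [413.5, 74.6, 190.4]
force: [-0.2, 0.3, 0.3]
tcp_pos: [418.1, 76.1, 190.2]
force: [-0.2, 0.4, -0.1]
50 [np.float64(29.9), np.float64(30.4), np.float64(29.7)]
65 [np.float64(30.4), np.float64(29.8), np.float64(29.9)]
110 [np.float64(30.4), np.float64(29.1), np.float64(28.4)]
125 [np.float64(30.1), np.float64(29.5), np.float64(30.5)]
47 [8.55510207e+01 2.01793291e-03] theta 1.570067439451147
[-0.001  0.009 -0.003 -0.015 -0.002 -0.001  0.001]
```

View pics/end.png

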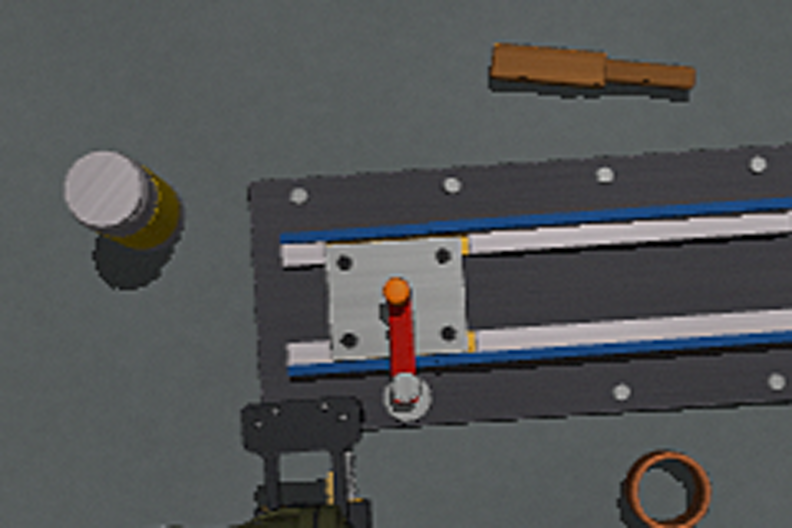

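The plate is seated flat, the arm lies across it at 1.57 rad (handle at crop (397,292)), the bystanders are unmoved and the gripper is clear.

```bash
python3 -c "
from bench import manip
print(manip.finish_job())"
```

```text
the job is handed in; nothing more can be done
None
```

I handed the job in; no verdict was returned. At my last check the plate was flat in the notch, the clamp arm was against its stop at about 1.57 rad, the spray can, pipe end and brush looked unmoved, and the gripper was clear, about 15 s into the 59 s limit.

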